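Isolate and vent a vacuum degassing chamber

TASK

The resin in the vacuum chamber has finished degassing. First shut the chamber off from the pump by turning the pump valve's lever fully across the pipe, and only then let the air in by turning the vent valve's lever fully in line with the pipe, pushing each lever round from the side with a fingertip and never taking it between the fingers. Do not shift the chamber, leave the cup, bottle, jar and spatula alone, and finish clear of everything.

Things in the scene. Friction and masses are not known exactly. Their poses are not given: they have to be found in the camera images.
- station: Vacuum degassing station, 7 kg, loose on four rubber feet: aluminium base plate (230 mm in x, 390 in y, top at z 20 mm) with a steel pot, clear round lid (200 mm across, top at z 146 mm) and a grey pump. Origin on the table under the lid's axis, z up; -x is roughly towards the robot. A brass valve line runs along its y axis over the lid, axis at z 180 mm, 33 mm thick at the valves.
- gauge (a point): Centre of the round gauge on top of the tee, 48 mm across, 24 mm thick, 236 mm above the table; its dial looks to the station's -x.
- pump_inlet (a point): Foot of the hard copper pipe on the pump's top, at station y +195 mm, 126 mm high. The pipe comes from the pump valve (at station y +55 mm, between tee and pipe) and runs along +y at the height of the valve line before it bends down.
- silencer_end (a point): Open end of the short copper-coloured silencer, at station y -116 mm, 180 mm high. The vent valve (at station y -55 mm) sits between it and the tee.
- pump_valve (a joint): Pump valve lever's angle. 0 = fully open: in line with the pipe, pointing outwards (station +y). Grows as it turns counter-clockwise seen from above, from station +y to -x, to a stop at 1.571 = fully shut: square across the pipe, pointing to station -x. Starts between 0 and 0.5. Stiff (0.25 N m, about 4 N at the sleeve's middle); stays where it is left.
- vent_valve (a joint): Vent valve lever's angle. 0 = fully shut: square across the pipe, pointing to station -x. Grows as it turns counter-clockwise seen from above, from station -x to -y, to a stop at 1.571 = fully open: in line with the pipe, pointing outwards over the silencer (station -y). Starts shut, at most 0.08 off. As stiff as the other; stays where it is left.
- pump_valve_pivot (a point): On the pump valve lever's vertical pivot axis, at mid-height of its sleeve (218 mm above the table). Turns with the lever: x points along it to the free end, z up. The lever is a cranked steel strip with a straight black sleeve, 14 mm wide, 9 mm high, from 29 to 93 mm from the axis; at least 20 mm are free under the sleeve.
- pump_valve_end (a point): The free end of the pump valve's lever, in the middle of the sleeve's end face, 93 mm from the pivot axis.
- vent_valve_pivot (a point): The same point on the vent valve's lever, which has the same shape and size; its x axis points along the lever to the free end, z up.
- vent_valve_end (a point): The free end of the vent valve's lever, 93 mm from its pivot axis.
- mixing_cup: Bystander: loose white plastic cup, 72 mm across, 85 mm high, on the table on the dial side of the pot. Origin: centre of its underside.
- resin_bottle: Bystander: loose grey bottle with a black cap, 60 mm across, 165 mm high, on the table beyond the vent end. Origin: centre of its underside.
- hardener_jar: Bystander: loose amber jar with a white cap, 52 mm across, 70 mm high, on the table behind the pump (station +x). Origin: centre of its underside.
- spatula: Bystander: loose spatula, 200 mm long, lying on the table behind the pot (station +x). Origin: centre of its underside.

How it is judged:
On the way, in this order (a step that is already met when the one before it is completed fails the run):
1. the pump valve is fully shut while the vent valve is still shut (value of joint pump_valve above 1.45 rad and value of joint vent_valve below 0.3 rad), for 0.2 s.
2. the vent valve is fully open (value of joint vent_valve above 1.45 rad), for 0.2 s.
At the end, for the whole second after the job is handed in: Both levers stand at their stops within 0.12 rad (7 degrees): the pump valve's across the pipe, the vent valve's in line with it. The station stands level and within 20 mm of where it was, and the cup, bottle, jar and spatula within 20 mm of where they were, the first three upright (value of joint each of pump_valve, vent_valve above 1.45 rad and distance of each of station, mixing_cup, resin_bottle, hardener_jar, spatula from where it was at the start of the episode below 0.02 m and angle between station's own z axis and vertical below 0.03 rad and linear speed of station below 0.02 m/s and angle between each of mixing_cup, resin_bottle, hardener_jar's own z axis and vertical below 0.2 rad); the robot touches nothing.
It fails at once if air is let in while the pump valve is still open (value of joint vent_valve above 0.4 rad and value of joint pump_valve below 1.3 rad).
It fails at once if the pump valve's lever is taken between the fingers (x of the grasp point in the frame of pump_valve_pivot between 0.02 and 0.1 m and y of the grasp point in the frame of pump_valve_pivot between -0.006 and 0.006 m and z of the grasp point in the frame of pump_valve_pivot between -0.015 and 0.015 m).
It fails at once if the vent valve's lever is taken between the fingers (x of the grasp point in the frame of vent_valve_pivot between 0.02 and 0.1 m and y of the grasp point in the frame of vent_valve_pivot between -0.006 and 0.006 m and z of the grasp point in the frame of vent_valve_pivot between -0.015 and 0.015 m).
It fails at once if the station is shoved, tipped or lifted (distance of station from where it was at the start of the episode above 0.02 m or angle between station's own z axis and vertical above 0.1 rad).
It fails at once if the cup, bottle, jar or spatula is moved, knocked over or picked up (distance of any of mixing_cup, resin_bottle, hardener_jar, spatula from where it was at the start of the episode above 0.02 m).
It also fails if it takes over 54 s, if anything falls off the work surface, if the arm or the gripper's body presses on something with over 40 N, if the wrist force passes 120 N, or if a joint passes its speed limit or range.

ROBOT

A 7-joint arm with a two-finger parallel gripper is mounted at the origin on the work surface. World frame = base frame: x ahead of the robot, y to its left, z up, the work surface at z = 0. Lengths are in m, angles in rad, forces in N, time in s.
With the tool pointing down it reaches from about 0.4 to 0.85 m from the base axis. Payload 10.4 kg.
Tool frame: the origin (TCP) lies midway between the tips of the shut fingers; the grasp point (between the pads) lies manip.grip_depth behind it (manip.grip_depth is the distance from the TCP to the grasp point, in m); z points along the fingers, x is the direction in which the jaws open and shut, and the axes are right-handed (so a half turn about z gives the same grasp; the last joint's range is limited). The gripper opens to 85 mm and grips with 20 to 120 N. Pads are 22 mm wide; open, the fingers measure 114 mm over their backs; the gripper's body (76 mm by 85 mm) begins 54 mm behind the grasp point. The pads swing forward as they close: fully open they stand 13 mm farther back than shut.
Start: joints at [1.286, 0.332, -0.065, 1.46, 0.022, 1.35, -0.088], TCP at [0.162, -0.604, 0.231] pointing down, gripper open.
Joint ranges: [-2.6, 2.6], [-0.5, 2.12], [-1.47, 1.34], [0.16, 2.42], [-1.27, 4.41], [0.06, 2.06], [-2.6, 2.6]. Speed limits (rad/s): [2.22, 2.22, 2.79, 2.79, 3.14, 3.14, 3.14].

INTERFACE

Orientations are given as a unit quaternion [x, y, z, w].
In Python, from workcell import manip gives the robot as it stands. The module is installed in compiled form; this text tells all that it offers.
- The arm moves only by the tool send_rows, never from a script. Its argument "steps" is a list of rows, each a list of 2 entries, a list of its own where there are three numbers: the shift along the tool's x, y, z in m, then the turn about the tool's z in rad. In form: [[[x, y, z], spin], ...]. A call has exactly 8 rows; each row is the pose to reach, as a shift and turn from the pose commanded when the call began, along the tool's axes at that moment; what a row does not reach only later rows make up. A row lasts 1/8 s, in which the tool goes at most 62.5 mm and 10.7 degrees, less where a joint would pass 70% of its speed; a pose out of reach is approached as far as the arm can. A call with a gripper value outside its range is refused whole. "hand" is the opening, from 0 (shut) to 1 (fully open), set as the call begins (left out, the last holds). The fingers move at their own pace and stop on an object; "force" is the grip in N (left out, the last holds). Time passes only in rows, so rows that repeat a pose let the fingers close, or fill a call up. It gives the time, the measured TCP pose, the force and the opening at its end, in the units of the state.
- manip.get_obs(): the state, without advancing time (a new reading comes with each control period).
- manip.camera(name): name is "scene" or "side" or "wrist"; returns (picture, depth): 480x640x3 uint8, red, green, blue; 480x640 float32, m along the optical axis (not along the pixel's ray), 0 where there is no reading.
- manip.camera_info(name): a dict with "intrinsics" (3x3 intrinsics, pixels), "pose" (4x4, takes a point from camera to world coordinates); the wrist camera has in their place "T_tool_cam" (4x4, takes a point from camera to tool coordinates, whose origin is the TCP and whose axes are the tool frame's). Camera axes: x right, y up, looking along -z (the intrinsics and any distortion apply to the point x, -y, -z); pixel columns grow to the right and rows downward; lengths in m; the calibration is good to about 2 mm. A picture is of the moment at which its call begins: read the wrist's pose just before it. camera_info takes no time and is no camera call.
- manip.hand_in(): hands the job in, once; it reports no verdict.
The state is a dict: "clock": time; "joint_pos": joint angles; "joint_velocities": joint speeds; "tau": joint torques, N m; "position": TCP position; "ee_rot": TCP orientation; "ft_force": force on the tool from outside, world axes, zero at the start; "torque": the same for the moment, N m; "grip_width": opening from 0.0 (shut) to 1.0 (fully open).
Only numpy, scipy, OpenCV 4.12 (cv2) and the standard library are available. Lean on these libraries where they do the work, as an engineer would, in place of code of your own. Each camera call takes 0.05 s, during which the arm holds its last target.

## Working session

There is one attempt and no reset: what is moved stays moved. The work goes in short steps, Python scripts to look and compute and a tool call to move; the robot and the scene stay as the last step left them, time stands still between calls to the robot, and variables do not carry over. Pictures are saved under pics/ and viewed, and the job is handed in when it is done.

Besides the shell and the picture viewer there is one more tool, called after "Emit:" by a JSON object that holds its "op" and its "data". send_rows: Moves the arm, as the interface text tells. Its arguments: {"type":"object","properties":{"steps":{"type":"array"},"hand":{"type":"number"},"force":{"type":"number"}},"required":["steps"]}

```bash
mkdir -p pics; python3 - <<'E'
from workcell import manip
import cv2, numpy as np
o=manip.get_obs(); print(o)
print(manip.grip_depth)
for n in ["scene","side","wrist"]:
    p,d=manip.camera(n); cv2.imwrite(f"pics/{n}0.png",p[:,:,::-1]); np.savez(f"{n}0.npz",p=p,d=d)
    print(n,manip.camera_info(n))
E
```

```text
{'clock': 0.0, 'joint_pos': array([ 1.28640245,  0.33286295, -0.0647027 ,  1.46095486,  0.02155651,
        1.34987815, -0.08849509]), 'joint_velocities': array([-1.35634757e-04,  5.32331054e-04, -7.15724909e-04,  1.23814102e-03,
        7.18741226e-05,  4.59017657e-04, -7.83485070e-04]), 'tau': array([-7.35903923e-04, -6.25451088e+01,  4.86370479e-02, -3.91604877e+01,
        1.60960498e-02,  9.99510870e-03, -1.20800823e-04]), 'position': array([ 0.16167189, -0.60333879,  0.23051502]), 'ee_rot': array([ 7.93357304e-01, -6.08755855e-01, -5.66081035e-04, -4.20411427e-04]), 'ft_force': array([-0.38094218, -0.68687445, -0.3059151 ]), 'torque': array([-0.00656321,  0.03914284,  0.02079836]), 'grip_width': 0.9959062891115408}
0.0187
scene {'intrinsics': array([[464.84777566,   0.        , 318.26956005],
       [  0.        , 464.84777566, 240.22889427],
       [  0.        ,   0.        ,   1.        ]]), 'pose': array([[-0.14756245, -0.56074715,  0.81473183,  1.33247341],
       [ 0.98880905, -0.06535539,  0.13410945,  0.16017177],
       [-0.02195437,  0.82540372,  0.56411586,  0.675982
[... 328 characters left out ...]
278, -0.51093956,  0.57878148,  0.75432363],
       [-0.01227847,  0.75627193,  0.65414219,  0.95634618],
       [ 0.        ,  0.        ,  0.        ,  1.        ]])}
wrist {'intrinsics': array([[365.96696052,   0.        , 323.38415537],
       [  0.        , 365.96696052, 234.96292696],
       [  0.        ,   0.        ,   1.        ]]), 'T_tool_cam': array([[ 9.99999919e-01, -2.55911682e-05, -4.02898621e-04,
         1.11478334e-05],
       [-1.53859338e-04, -9.46827799e-01, -3.21740728e-01,
        -8.22522031e-02],
       [-3.73241893e-04,  3.21740764e-01, -9.46827725e-01,
        -1.40873301e-01],
       [ 0.00000000e+00,  0.00000000e+00,  0.00000000e+00,
         1.00000000e+00]])}
```

View pics/scene0.png

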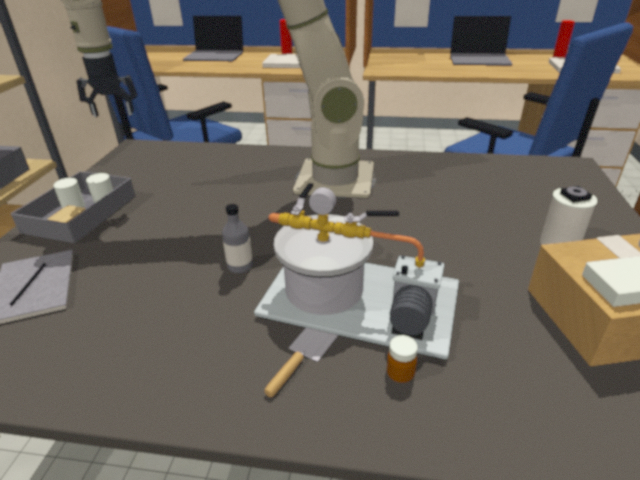

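View pics/side0.png

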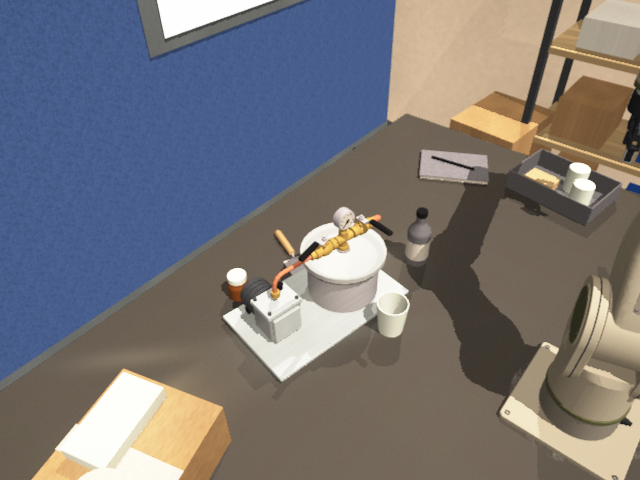

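View pics/wrist0.png

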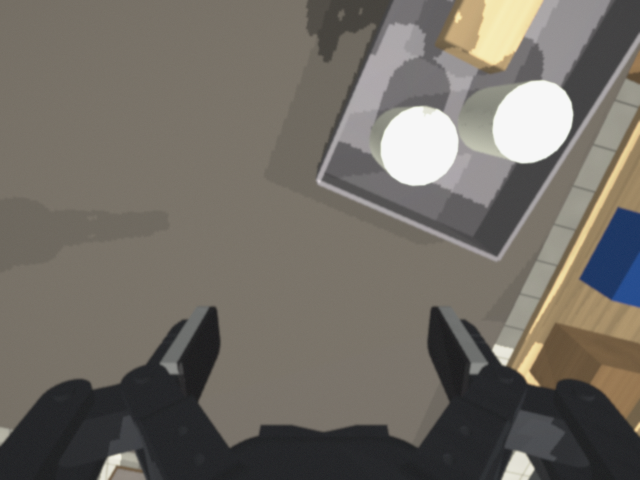

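The scene camera looks back towards the robot. The station sits at about px (325,250), with the pump lever's black sleeve at about (382,213) and the vent sleeve at about (305,191). The side view shows the two sleeves at about (309,252) and (381,227). I'll enlarge both.

```bash
cat > h.py <<'E'
import numpy as np, cv2
from workcell import manip
def proj(n,P):
    i=manip.camera_info(n);K=i["intrinsics"];T=np.linalg.inv(i["pose"])
    P=np.atleast_2d(P); c=P@T[:3,:3].T+T[:3,3]; c=c*[1,-1,-1]
    return (c[:,:2]/c[:,2:])*[K[0,0],K[1,1]]+K[:2,2]
def ray(n,uv):
    i=manip.camera_info(n);K=i["intrinsics"];T=i["pose"]
    d=np.array([(uv[0]-K[0,2])/K[0,0],-(uv[1]-K[1,2])/K[1,1],-1.])
    return T[:3,3],T[:3,:3]@d
def onz(n,uv,z):
    o,d=ray(n,uv); return o+d*(z-o[2])/d[2]
def cloud(n,dep):
    i=manip.camera_info(n);K=i["intrinsics"];T=i["pose"]
    v,u=np.mgrid[:480,:640]
    c=np.stack([(u-K[0,2])/K[0,0]*dep,-(v-K[1,2])/K[1,1]*dep,-dep],-1)
    return c@T[:3,:3].T+T[:3,3]
def tri(a,b):
    (o1,d1),(o2,d2)=ray("scene",a),ray("side",b)
    A=np.stack([d1,-d2],1); s=np.linalg.lstsq(A,o2-o1,rcond=None)[0]
    p,q=o1+d1*s[0],o2+d2*s[1]; return (p+q)/2,np.linalg.norm(p-q)
E
python3 - <<'E'
import cv2
a=cv2.imread("pics/scene0.png")[160:320,220:480]; b=cv2.imread("pics/side0.png")[190:350,220:440]
cv2.imwrite("pics/sc1.png",cv2.resize(a,None,fx=3,fy=3,interpolation=cv2.INTER_CUBIC))
cv2.imwrite("pics/si1.png",cv2.resize(b,None,fx=3.6,fy=3.6,interpolation=cv2.INTER_CUBIC))
E
```

```text
(no output)
```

View pics/sc1.png

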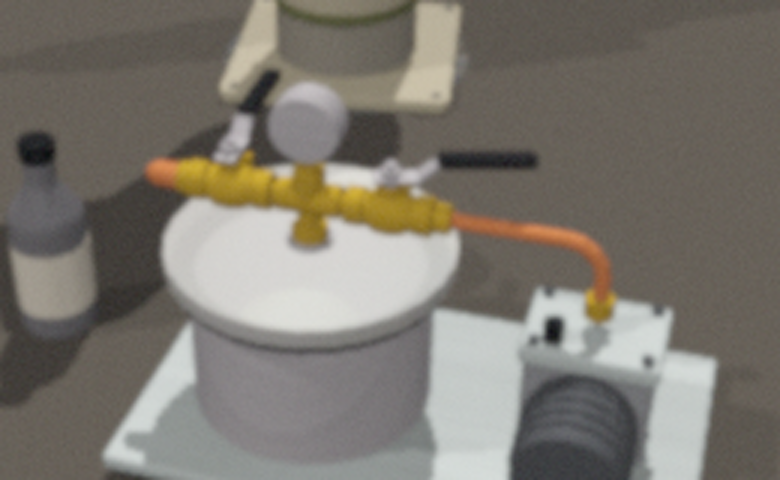

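View pics/si1.png

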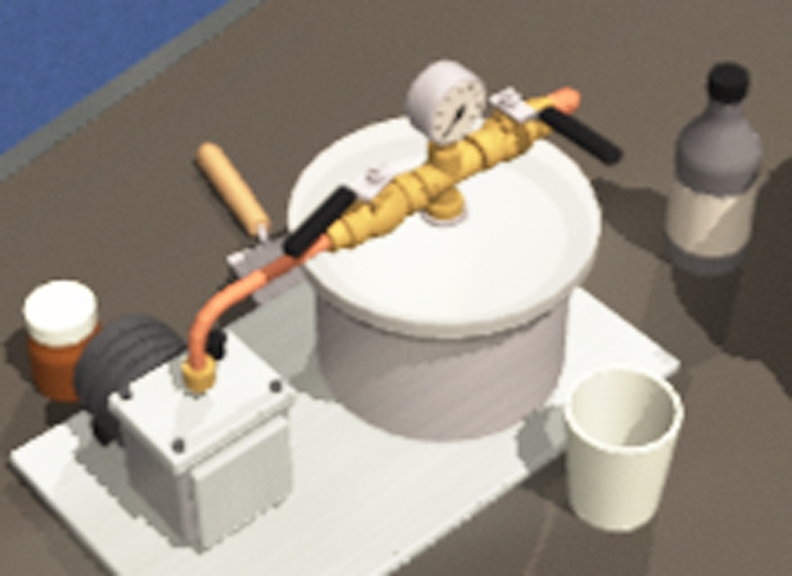

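```bash
python3 - <<'E'
from h import *
S={}
for n,boxes in {"scene":dict(pump=(362,205,402,220),vent=(297,180,316,200)),"side":dict(pump=(296,238,322,264),vent=(366,216,396,238))}.items():
    z=np.load(f"{n}0.npz");p=z["p"];C=cloud(n,z["d"])
    for k,(a,b,c,d) in boxes.items():
        m=np.zeros((480,640),np.uint8); m[b:d,a:c]=(p[b:d,a:c].max(2)<60)
        nn,l,st,_=cv2.connectedComponentsWithStats(m); i=1+np.argmax(st[1:,4]); m=(l==i)
        pts=np.argwhere(m)[:,::-1].astype(np.float32)
        c0=pts.mean(0); u=np.linalg.svd(pts-c0,full_matrices=False)[2][0]; t=(pts-c0)@u
        e=[c0+u*t.min(),c0+u*t.max()]
        P=C[m]; P=P[np.isfinite(P).all(1)]
        print(n,k,len(pts),"ends px",np.round(e,1),"on z.218:",np.round([onz(n,x,.218) for x in e],4)[:,:2].tolist(),"depth med",np.round(np.median(P,0),4))
        S[n,k]=c0
for k in("pump","vent"): print(k,"tri mid",tri(S["scene",k],S["side",k]))
# brass / copper line: scene & side
for n in("scene","side"):
    z=np.load(f"{n}0.npz");p=z["p"];C=cloud(n,z["d"]);h=cv2.cvtColor(p,cv2.COLOR_RGB2HSV)
    br=(h[...,0]>17)&(h[...,0]<28)&(h[...,1]>170)&(h[...,2]>90)
    P=C[br]; ok=(abs(P[:,0]-.6)<.3)&(P[:,2]>.16)&(P[:,2]<.2); P=P[ok]
    print(n,"brass",len(P),np.round(P.mean(0),4), np.round(P.min(0),3),np.round(P.max(0),3), np.linalg.svd(P-P.mean(0),full_matrices=False)[2][0])
E
```

```text
scene pump 149 ends px [[367.  213. ]
 [398.  213.2]] on z.218: [[0.5696, 0.1299], [0.5636, 0.1881]] depth med [0.5711 0.1582 0.221 ]
scene vent 71 ends px [[310.6 183.8]
 [301.8 197.2]] on z.218: [[0.4625, 0.0038], [0.5222, -0.0046]] depth med [0.5017 0.0007 0.2216]
side pump 129 ends px [[316.9 242.8]
 [299.6 259.7]] on z.218: [[0.5668, 0.1281], [0.561, 0.19]] depth med [0.5622 0.1612 0.2208]
side vent 124 ends px [[370.3 220.5]
 [391.1 233.9]] on z.218: [[0.5219, -0.0037], [0.4601, 0.0054]] depth med [0.4875 0.0032 0.2206]
pump tri mid (array([0.56468148, 0.15862458, 0.21683075]), np.float64(2.4921790087137198e-05))
vent tri mid (array([ 0.49130699, -0.00151571,  0.21570552]), np.float64(0.00027771775366319833))
scene brass 911 [0.5731 0.0445 0.1867] [ 0.545 -0.047  0.16 ] [0.593 0.136 0.2  ] [ 0.18348342  0.9830155  -0.00378926]<stdin>:20: RuntimeWarning: Mean of empty slice.
  ret = um.true_divide(
Traceback (most recent call last):
ValueError: zero-size array to reduction operation minimum which has no identity
```

Both views agree. The vent pivot is at about (0.551,-0.008) and the pump pivot at about (0.571,0.100). The station's y axis is about (0.18,0.984), and the brass line fit gives the same. The pump lever stands at about 0.28 rad. I'll plan a hover, with fingers shut and tool x along the lever, on the +x side of the pump lever.

```bash
cat > plan.py <<'E'
import numpy as np
from workcell import manip
from scipy.spatial.transform import Rotation as R
def show():
    o=manip.get_obs(); x=R.from_quat(o["ee_rot"]).as_matrix()
    print("t",o["clock"].round(2) if hasattr(o["clock"],'round') else o["clock"],"pos",o["position"].round(4),"xang",np.degrees(np.arctan2(x[1,0],x[0,0])).round(2),"zax",x[:,2].round(4),"F",o["ft_force"].round(1),"q",o["joint_pos"].round(2),"w",round(o["grip_width"],3))
def rows(wps):
    "wps: (x,y,z,tool x angle deg) -> rows from present pose"
    o=manip.get_obs(); M=R.from_quat(o["ee_rot"]).as_matrix(); a0=np.arctan2(M[1,0],M[0,0])
    for x,y,z,a in wps:
        s=M.T@(np.array([x,y,z])-o["position"]); d=-(np.radians(a)-a0); d=(d+np.pi)%(2*np.pi)-np.pi
        print([[round(v,4) for v in s.tolist()],round(float(d),3)])
E
python3 - <<'E'
from plan import *
show(); rows([(.162,-.604,.38,-75),(.45,-.35,.38,-80),(.597,.175,.38,-84.5)])
E
```

```text
t 0.15 pos [ 0.1617 -0.6035  0.2307] xang -75.0 zax [-3.e-04  1.e-03 -1.e+00] F [-0.3 -0.4  0.8] q [ 1.29  0.33 -0.06  1.46  0.02  1.35 -0.09] w 0.998
[[0.0005, -0.0001, -0.1493], 0.0]
[[-0.1703, -0.3441, -0.1491], 0.087]
[[-0.6394, -0.622, -0.1487], 0.166]
```

Emit:
{"op": "send_rows", "data": {"steps": [[[0,0,-0.05],0],[[0,0,-0.1],0],[[0,0,-0.15],0],[[-0.025,-0.05,-0.15],0],[[-0.05,-0.1,-0.15],0],[[-0.075,-0.15,-0.15],0.05],[[-0.1,-0.2,-0.15],0.09],[[-0.125,-0.25,-0.15],0.09]], "hand": 0, "force": 40}}

```text
clock: 1.15
position: [0.372, -0.4168, 0.3812]
ee_rot: [0.765, -0.644, -0.0, 0.0]
ft_force: [0.4, -0.1, -0.7]
grip_width: 0.0
```

```bash
python3 - <<'E'
from plan import *
show(); rows([(.45,-.3,.38,-84.5),(.597,.175,.38,-84.5)])
E
```

```text
t 1.15 pos [ 0.372  -0.4168  0.3812] xang -80.2 zax [-2.e-04 -0.e+00 -1.e+00] F [ 0.4 -0.1 -0.7] q [ 0.96  0.16 -0.23  1.36  0.04  1.62 -0.67] w 0.0
[[-0.1018, -0.0968, 0.0012], 0.075]
[[-0.5449, -0.3225, 0.0011], 0.075]
```

Emit:
{"op": "send_rows", "data": {"steps": [[[-0.05,-0.035,0],0.03],[[-0.1,-0.07,0],0.075],[[-0.15,-0.1,0],0.075],[[-0.2,-0.13,0],0.075],[[-0.25,-0.16,0],0.075],[[-0.3,-0.19,0],0.075],[[-0.35,-0.22,0],0.075],[[-0.4,-0.25,0],0.075]]}}

```text
clock: 2.15
position: [0.5492, 0.0202, 0.3813]
ee_rot: [0.74, -0.672, 0.0, 0.0]
ft_force: [1.1, -0.5, 0.3]
grip_width: 0.001
```

```bash
python3 - <<'E'
from plan import *
import cv2
show(); rows([(.597,.175,.38,-84.5)])
o=manip.get_obs();p,d=manip.camera("wrist"); cv2.imwrite("pics/w1.png",p[:,:,::-1]); np.savez("w1.npz",p=p,d=d,pos=o["position"],q=o["ee_rot"])
E
```

```text
t 2.15 pos [0.5492 0.0202 0.3813] xang -84.49 zax [ 1.e-04 -4.e-04 -1.e+00] F [ 1.1 -0.5  0.3] q [ 0.41  0.18 -0.62  1.37  0.11  1.63 -1.67] w 0.001
[[-0.1495, -0.0625, 0.0012], 0.0]
```

View pics/w1.png

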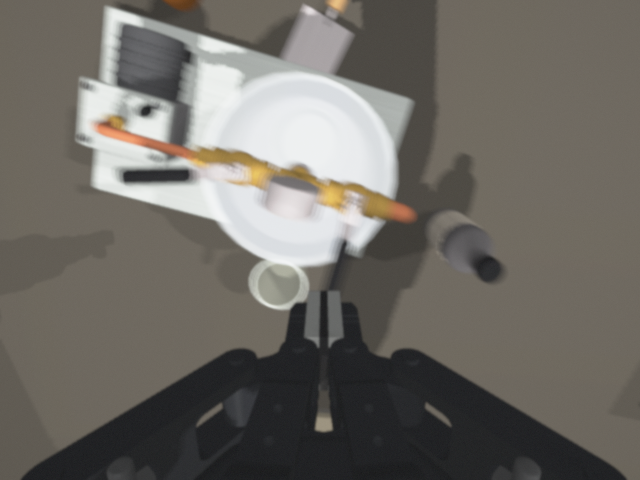

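The wrist view shows the whole line. The pump sleeve runs from px (122,176) to (190,174), the gauge is at (292,195), the vent sleeve is at about (340,265) and the cup is well below at (280,283). I'll cross-check the pump lever from this view.

```bash
cat >> h.py <<'E'
def wonz(f,uv,z):
    from scipy.spatial.transform import Rotation as R
    i=manip.camera_info("wrist");K=i["intrinsics"];T=np.eye(4);T[:3,:3]=R.from_quat(f["q"]).as_matrix();T[:3,3]=f["pos"];T=T@i["T_tool_cam"]
    d=T[:3,:3]@np.array([(uv[0]-K[0,2])/K[0,0],-(uv[1]-K[1,2])/K[1,1],-1.]);o=T[:3,3]
    return o+d*(z-o[2])/d[2]
def ends(p,box,thr=60):
    a,b,c,d=box; m=np.zeros((480,640),np.uint8); m[b:d,a:c]=(p[b:d,a:c].max(2)<thr)
    nn,l,st,_=cv2.connectedComponentsWithStats(m); i=1+np.argmax(st[1:,4])
    pts=np.argwhere(l==i)[:,::-1].astype(np.float32); c0=pts.mean(0); u=np.linalg.svd(pts-c0,full_matrices=False)[2][0]; t=(pts-c0)@u
    return c0+u*t.min(),c0+u*t.max()
E
python3 - <<'E'
from h import *
f=np.load("w1.npz");e=ends(f["p"],(112,165,196,187))
print(np.round(e,1),[wonz(f,x,.221).round(4) for x in e])
e=ends(f["p"],(322,240,352,289),50)
print(np.round(e,1),[wonz(f,x,.221).round(4) for x in e])
h=cv2.cvtColor(f["p"],cv2.COLOR_RGB2HSV)
for a in [(97,127),(188,152),(413,214),(200,155),(395,210)]: print(a,wonz(f,a,.18).round(4))
print("gauge",wonz(f,(292,195),.25).round(4))
E
```

```text
[[124.  175.9]
 [187.1 174.6]] [array([0.5646, 0.1863, 0.221 ]), array([0.5707, 0.1346, 0.221 ])]
[[336.6 267.1]
 [335.5 272.1]] [array([0.5001, 0.0033, 0.221 ]), array([0.4951, 0.0037, 0.221 ])]
(97, 127) [0.5977 0.2285 0.18  ]
(188, 152) [0.5834 0.1478 0.18  ]
(413, 214) [ 0.5451 -0.0678  0.18  ]
(200, 155) [0.5817 0.1369 0.18  ]
(395, 210) [ 0.5473 -0.0498  0.18  ]
gauge [0.5686 0.0456 0.25  ]
```

Emit:
{"op": "send_rows", "data": {"steps": [[[-0.05,-0.021,0],0],[[-0.1,-0.042,0],0],[[-0.15,-0.0625,0],0],[[-0.15,-0.0625,0],0],[[-0.15,-0.0625,0.05],0],[[-0.15,-0.0625,0.1],0],[[-0.15,-0.0625,0.12],0],[[-0.15,-0.0625,0.12],0]]}}

```text
clock: 3.2
position: [0.596, 0.1725, 0.2598]
ee_rot: [0.74, -0.672, -0.001, 0.001]
ft_force: [-0.7, 0.9, 1.0]
grip_width: -0.002
```

```bash
python3 - <<'E'
from plan import *
from h import *
show()
o=manip.get_obs();p,d=manip.camera("wrist"); cv2.imwrite("pics/w2.png",p[:,:,::-1]); np.savez("w2.npz",p=p,d=d,pos=o["position"],q=o["ee_rot"])
p,d=manip.camera("side"); cv2.imwrite("pics/si2.png",p[190:350,200:420,::-1].repeat(3,0).repeat(3,1))
E
```

```text
t 3.2 pos [0.596  0.1725 0.2598] xang -84.52 zax [-0.0028 -0.0014 -1.    ] F [-0.7  0.9  1. ] q [ 0.16  0.39 -0.69  1.4   0.25  1.44 -2.  ] w -0.002
```

View pics/w2.png

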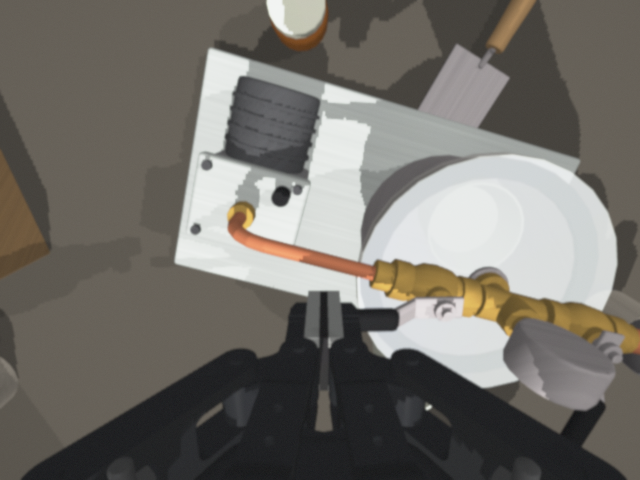

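View pics/si2.png

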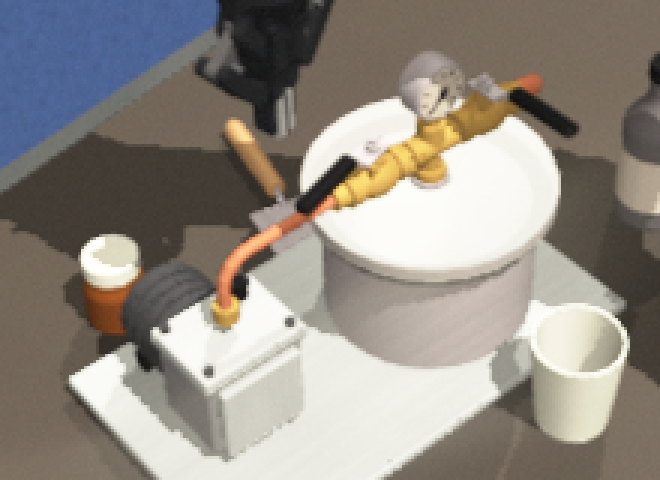

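Fingertips are at px (322,300), beyond the pump sleeve on its +x side, with the pipe clear. I'll descend to z 0.205 and then sweep the lever on an arc about its pivot.

```bash
cat >> plan.py <<'E'
yaw=-np.arctan2(.18,.984); X=np.array([np.cos(yaw),np.sin(yaw)]); Y=np.array([-np.sin(yaw),np.cos(yaw)])
PP=np.array([.571,.100]); PV=np.array([.5515,-.008])
def pump(th,gap=0,r=.072,z=.205):
    L=np.cos(th)*Y-np.sin(th)*X; N=np.cos(th)*X+np.sin(th)*Y
    p=PP+r*L+(.018+gap)*N; return (*p,z,np.degrees(np.arctan2(L[1],L[0]))-180)
def vent(th,gap=0,r=.072,z=.205):
    L=-np.cos(th)*X-np.sin(th)*Y; N=np.cos(th)*Y-np.sin(th)*X
    p=PV+r*L+(.018+gap)*N; return (*p,z,np.degrees(np.arctan2(L[1],L[0]))-180)
E
python3 - <<'E'
from plan import *
rows([pump(.277,.015),pump(.277,.0)])
print(pump(.277),pump(1.571),vent(0,.015),vent(1.571))
E
```

```text
[[-0.0013, -0.0, 0.0574], -0.0]
[[-0.0013, 0.015, 0.0574], -0.0]
(np.float64(0.5820103342658846), np.float64(0.1733946356306337), 0.205, np.float64(-84.49539167832668)) (np.float64(0.503407920905002), np.float64(0.1306481784714124), 0.205, np.float64(-10.354652988398158)) (np.float64(0.4866132793551294), np.float64(0.03741710563162877), 0.205, np.float64(-10.366322603450499)) (np.float64(0.5208518215285877), np.float64(-0.07559207909499789), 0.205, np.float64(-280.3546529883982))
```

Emit:
{"op": "send_rows", "data": {"steps": [[[0,0,0.03],0],[[0,0,0.055],0],[[0,0,0.055],0],[[0,0.003,0.055],0],[[0,0.006,0.055],0],[[0,0.009,0.055],0],[[0,0.012,0.055],0],[[0,0.012,0.055],0]]}}

```text
clock: 4.3
position: [0.5845, 0.1727, 0.2064]
ee_rot: [0.741, -0.672, 0.0, 0.0]
ft_force: [-0.5, -0.1, 0.3]
grip_width: -0.001
```

```bash
python3 - <<'E'
from plan import *
from h import *
show()
p,d=manip.camera("side"); cv2.imwrite("pics/si3.png",p[190:350,200:420,::-1].repeat(3,0).repeat(3,1))
rows([pump(t) for t in (.3,.4,.5,.6,.7,.8,.9,1.0)])
E
```

```text
t 4.3 pos [0.5845 0.1727 0.2064] xang -84.45 zax [ 2.e-04 -2.e-04 -1.e+00] F [-0.5 -0.1  0.3] q [ 0.18  0.39 -0.69  1.51  0.26  1.33 -2.01] w -0.001
[[-0.0013, 0.0042, 0.0014], -0.022]
[[-0.0026, 0.0115, 0.0014], -0.122]
[[-0.0032, 0.0189, 0.0014], -0.222]
[[-0.0029, 0.0263, 0.0014], -0.322]
[[-0.002, 0.0336, 0.0014], -0.422]
[[-0.0003, 0.0409, 0.0014], -0.522]
[[0.002, 0.0479, 0.0014], -0.622]
[[0.0051, 0.0546, 0.0014], -0.722]
```

View pics/si3.png

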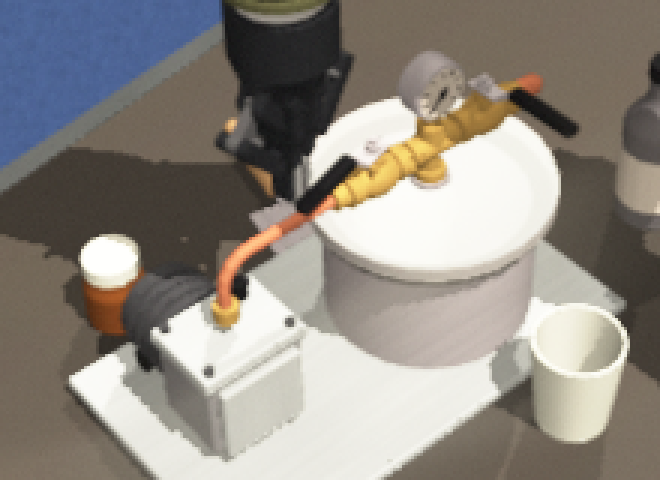

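The fingertip stands just behind the sleeve, at about (300,190) in the crop, with no force yet. Sweeping the first half.

Emit:
{"op": "send_rows", "data": {"steps": [[[-0.001,0.004,0.001],-0.02],[[-0.0025,0.0115,0.001],-0.12],[[-0.003,0.019,0.001],-0.22],[[-0.003,0.0265,0.001],-0.32],[[-0.002,0.0335,0.001],-0.42],[[0,0.041,0.001],-0.52],[[0.002,0.048,0.001],-0.62],[[0.005,0.0545,0.001],-0.72]]}}

```text
clock: 5.35
position: [0.5312, 0.1627, 0.2055]
ee_rot: [0.931, -0.366, 0.001, -0.001]
ft_force: [3.6, 0.5, -1.2]
grip_width: 0.001
```

```bash
python3 - <<'E'
from plan import *
from h import *
show()
o=manip.get_obs();p,d=manip.camera("wrist"); cv2.imwrite("pics/w4.png",p[:,:,::-1])
p,d=manip.camera("side"); cv2.imwrite("pics/si4.png",p[190:350,200:420,::-1].repeat(3,0).repeat(3,1))
rows([pump(t) for t in (1.1,1.2,1.3,1.4,1.5,1.55)])
E
```

```text
t 5.35 pos [0.5312 0.1627 0.2055] xang -42.96 zax [ 1.7e-03  5.0e-04 -1.0e+00] F [ 3.6  0.5 -1.2] q [ 0.33  0.3  -0.84  1.65  0.23  1.29 -1.3 ] w 0.001
[[-0.0015, 0.0072, 0.0004], -0.101]
[[-0.0022, 0.0146, 0.0004], -0.201]
[[-0.0021, 0.022, 0.0004], -0.301]
[[-0.0014, 0.0294, 0.0004], -0.401]
[[0.0002, 0.0367, 0.0004], -0.501]
[[0.0012, 0.0402, 0.0004], -0.551]
```

View pics/w4.png

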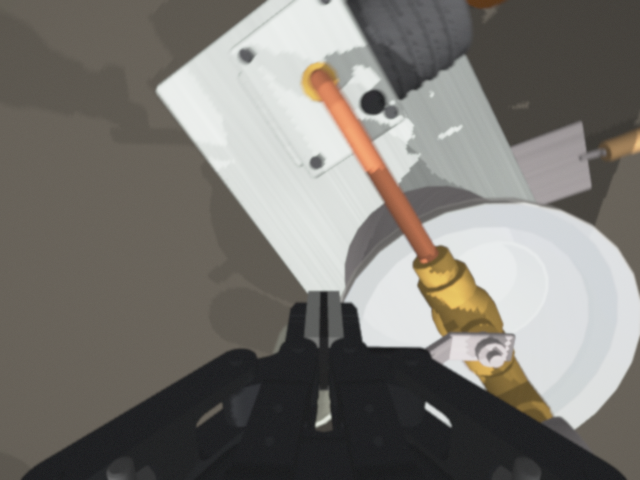

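View pics/si4.png

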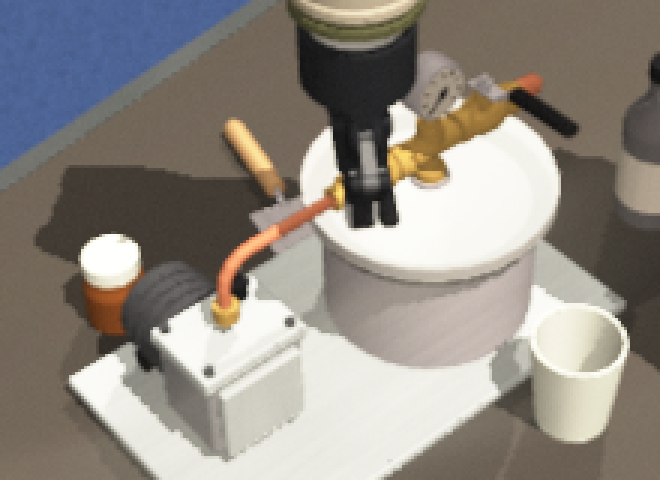

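The lever is turning with a force of about 3.6 N, as expected. I'll sweep on towards the stop.

Emit:
{"op": "send_rows", "data": {"steps": [[[-0.0015,0.007,0],-0.1],[[-0.002,0.0145,0],-0.2],[[-0.002,0.022,0],-0.3],[[-0.0015,0.0295,0],-0.4],[[0,0.037,0],-0.5],[[0.001,0.039,0],-0.53],[[0.001,0.0405,0],-0.55],[[0.001,0.0415,0],-0.55]]}}

```text
clock: 6.45
position: [0.5034, 0.1319, 0.2054]
ee_rot: [0.995, -0.102, 0.0, -0.0]
ft_force: [0.2, 2.8, -0.4]
grip_width: -0.0
```

```bash
python3 - <<'E'
from plan import *
from h import *
show()
p,d=manip.camera("side"); cv2.imwrite("pics/si5.png",p[190:350,200:420,::-1].repeat(3,0).repeat(3,1))
p,d=manip.camera("scene"); cv2.imwrite("pics/sc5.png",p[160:320,220:480,::-1].repeat(3,0).repeat(3,1))
rows([pump(1.571),pump(1.571,-.003)])
E
```

```text
t 6.45 pos [0.5034 0.1319 0.2054] xang -11.74 zax [ 5.e-04  2.e-04 -1.e+00] F [ 0.2  2.8 -0.4] q [ 0.48  0.23 -0.93  1.73  0.19  1.27 -0.69] w -0.0
[[0.0003, 0.001, 0.0004], -0.024]
[[0.0004, 0.004, 0.0004], -0.024]
```

View pics/si5.png

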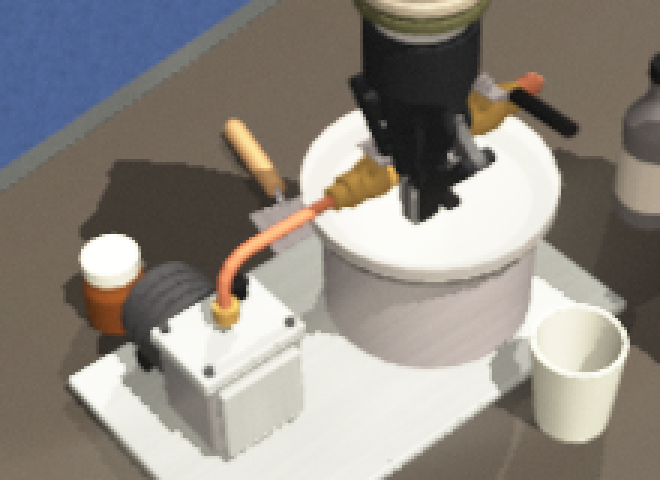

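View pics/sc5.png

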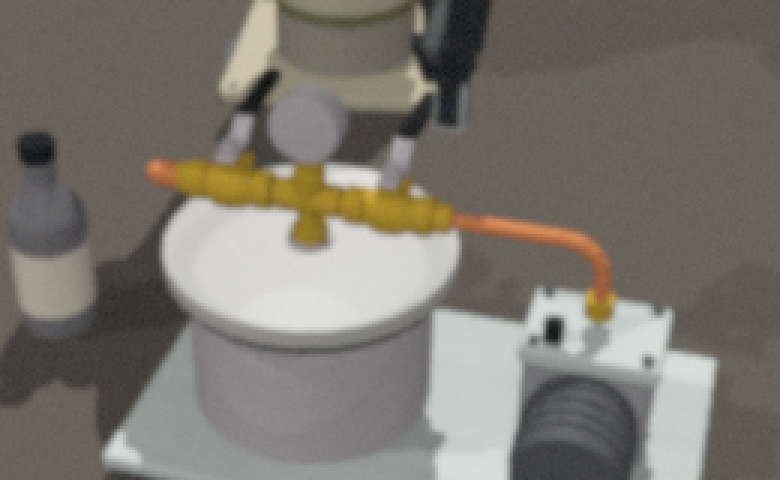

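The lever is almost across and the force is still only friction at 2.8 N. I'll nudge on a few mm to feel the stop.

Emit:
{"op": "send_rows", "data": {"steps": [[[0,0.001,0],-0.02],[[0,0.002,0],-0.02],[[0,0.003,0],-0.02],[[0,0.003,0],-0.02],[[0,0.0035,0],-0.02],[[0,0.004,0],-0.02],[[0,0.004,0],-0.02],[[0,0.004,0],-0.02]]}}

```text
clock: 7.55
position: [0.5023, 0.1281, 0.2053]
ee_rot: [0.996, -0.092, 0.0, -0.0]
ft_force: [-0.7, 5.9, 0.3]
grip_width: 0.0
```

```bash
python3 - <<'E'
from plan import *
show()
E
```

```text
t 7.55 pos [0.5023 0.1281 0.2053] xang -10.52 zax [ 1.e-04  5.e-04 -1.e+00] F [-0.7  5.9  0.3] q [ 0.49  0.22 -0.93  1.74  0.18  1.27 -0.66] w 0.0
```

Emit:
{"op": "send_rows", "data": {"steps": [[[0,0.001,0],0],[[0,0.001,0],0],[[0,0.002,0],0],[[0,0.002,0],0],[[0,0.002,0],0],[[0,0.002,0],0],[[0,0.002,0],0],[[0,0.002,0],0]]}}

```text
clock: 8.55
position: [0.5022, 0.1278, 0.2054]
ee_rot: [0.996, -0.091, 0.001, -0.002]
ft_force: [1.8, 11.8, -3.6]
grip_width: 0.0
```

```bash
python3 - <<'E'
from plan import *
show()
E
```

```text
t 8.55 pos [0.5022 0.1278 0.2054] xang -10.43 zax [ 0.0014  0.003  -1.    ] F [ 1.8 11.8 -3.6] q [ 0.5   0.22 -0.93  1.74  0.18  1.27 -0.66] w 0.0
```

Force rose to 12 N with no further travel, so this is the stop. I'll back off, lift, and hover above the gap between the levers.

Emit:
{"op": "send_rows", "data": {"steps": [[[0,-0.015,0],0],[[0,-0.025,0],0],[[0,-0.025,-0.05],0],[[0,-0.025,-0.1],0],[[0,0.03,-0.1],0],[[0,0.08,-0.1],0],[[0,0.091,-0.1],0],[[0,0.091,-0.1],0]]}}

```text
clock: 9.55
position: [0.4854, 0.0356, 0.3053]
ee_rot: [0.996, -0.093, 0.0, 0.0]
ft_force: [0.6, 1.0, -0.2]
grip_width: 0.003
```

```bash
python3 - <<'E'
from plan import *
from h import *
show()
p,d=manip.camera("side"); cv2.imwrite("pics/si6.png",p[190:350,200:420,::-1].repeat(3,0).repeat(3,1))
p,d=manip.camera("scene"); cv2.imwrite("pics/sc6.png",p[160:320,220:480,::-1].repeat(3,0).repeat(3,1)); np.savez("sc6.npz",p=p)
e=ends(p,(343,180,368,207)); print(np.round(e,1),[onz("scene",x,.22).round(4) for x in e])
rows([vent(.04,.014)])
E
```

```text
t 9.55 pos [0.4854 0.0356 0.3053] xang -10.64 zax [ 2.e-04 -7.e-04 -1.e+00] F [ 0.6  1.  -0.2] q [ 0.69  0.05 -0.87  1.66  0.04  1.45 -0.37] w 0.003
[[362.3 192.3]
 [352.6 204.4]] [array([0.4921, 0.1155, 0.22  ]), array([0.5436, 0.1001, 0.22  ])]
[[-0.0001, 0.0039, 0.1003], -0.041]
```

View pics/si6.png

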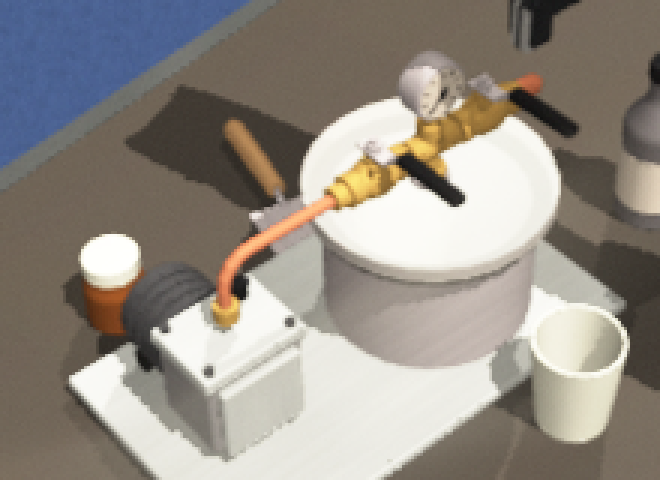

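View pics/sc6.png

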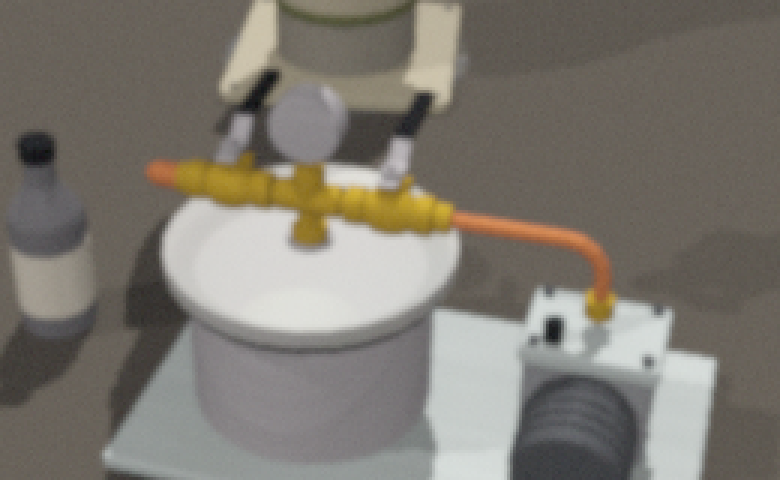

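```bash
python3 - <<'E'
from plan import *
from h import *
p,d=manip.camera("side"); C=cloud("side",d)
z=np.load("side0.npz")
for n,q,b in (("pump",p,(328,236,358,262)),("vent",p,(366,216,396,238)),("vent0",z["p"],(366,216,396,238))):
    for zz in (.218,):
        e=ends(q,b); P=[onz("side",x,zz)[:2] for x in e]; D=P[1]-P[0]; L=(D/np.linalg.norm(D)); 
        print(n,np.round(e,1),np.round(P,4).tolist(),np.linalg.norm(D).round(4),"angle from -X",round(np.arctan2(-L@Y,-L@X),3))
p=np.load("sc6.npz")["p"]; z=np.load("scene0.npz")["p"]
for n,q,b in (("pump",p,(343,180,368,207)),("vent",p,(297,180,316,200)),("vent0",z,(297,180,316,200))):
    for thr in (50,60,75):
        e=ends(q,b,thr); P=[onz("scene",x,.22)[:2] for x in e]; D=P[0]-P[1]; L=(D/np.linalg.norm(D))
        print(n,thr,np.round(P,4).tolist(),np.linalg.norm(D).round(4),"angle from -X",round(np.arctan2(-L@Y,-L@X),3))
E
```

```text
pump [[333.3 242.2]
 [353.  256.9]] [[0.5407, 0.1047], [0.4804, 0.115]] 0.0612 angle from -X 0.011
vent [[370.3 220.5]
 [391.1 233.8]] [[0.5219, -0.0038], [0.4602, 0.0052]] 0.0624 angle from -X 0.036
vent0 [[370.3 220.5]
 [391.1 233.9]] [[0.5219, -0.0037], [0.4601, 0.0054]] 0.0624 angle from -X 0.033
pump 50 [[0.4927, 0.114], [0.5425, 0.1026]] 0.0511 angle from -X -0.045
pump 60 [[0.4921, 0.1155], [0.5436, 0.1001]] 0.0538 angle from -X -0.11
pump 75 [[0.501, 0.1199], [0.547, 0.0805]] 0.0605 angle from -X -0.526
vent 50 [[0.4663, 0.0045], [0.5234, -0.0042]] 0.0577 angle from -X 0.03
vent 60 [[0.4667, 0.0049], [0.5276, -0.0045]] 0.0616 angle from -X 0.028
vent 75 [[0.4648, 0.0054], [0.532, -0.0043]] 0.0679 angle from -X 0.038
vent0 50 [[0.4686, 0.0043], [0.5239, -0.0035]] 0.0559 angle from -X 0.04
vent0 60 [[0.4663, 0.0044], [0.5258, -0.0039]] 0.06 angle from -X 0.042
vent0 75 [[0.464, 0.004], [0.527, -0.0016]] 0.0632 angle from -X 0.092
```

The side view is clean: the sleeve is 61 mm long and the pump lever is 0.01 rad from square. The scene mask picked up other dark pixels and strays, so I discount it. Vent and station are unmoved. Next I'll go down between the levers and approach the vent lever.

Emit:
{"op": "send_rows", "data": {"steps": [[[0,0.002,0.04],-0.04],[[0,0.002,0.08],-0.04],[[0,0.002,0.1],-0.04],[[0,0.002,0.1],-0.04],[[0,0.006,0.1],-0.04],[[0,0.01,0.1],-0.04],[[0,0.013,0.1],-0.04],[[0,0.014,0.1],-0.04]]}}

```text
clock: 10.7
position: [0.4829, 0.0221, 0.2056]
ee_rot: [0.997, -0.072, 0.0, 0.0]
ft_force: [0.1, -0.6, -0.2]
grip_width: 0.004
```

```bash
python3 - <<'E'
from plan import *
from h import *
show()
p,d=manip.camera("side"); cv2.imwrite("pics/si7.png",p[170:330,240:460,::-1].repeat(3,0).repeat(3,1))
rows([vent(t) for t in (.1,.2,.3,.4,.5,.6,.7,.8)])
E
```

```text
t 10.7 pos [0.4829 0.0221 0.2056] xang -8.28 zax [ 6.e-04 -3.e-04 -1.e+00] F [ 0.1 -0.6 -0.2] q [ 0.69  0.11 -0.87  1.82  0.09  1.25 -0.35] w 0.004
[[-0.0007, 0.0065, 0.0005], -0.064]
[[-0.0017, 0.0139, 0.0005], -0.164]
[[-0.0019, 0.0213, 0.0005], -0.264]
[[-0.0014, 0.0287, 0.0005], -0.364]
[[-0.0002, 0.036, 0.0005], -0.464]
[[0.0018, 0.0432, 0.0005], -0.564]
[[0.0045, 0.0501, 0.0005], -0.664]
[[0.0078, 0.0567, 0.0005], -0.764]
```

View pics/si7.png

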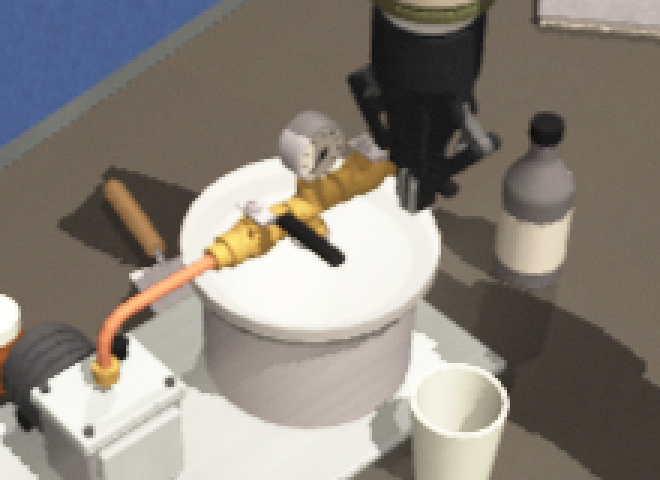

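The finger is beside the vent sleeve, about 2–3 mm clear. The gripper is free of the gauge and the pump lever. Sweeping the vent lever.

Emit:
{"op": "send_rows", "data": {"steps": [[[-0.0005,0.0065,0.0005],-0.06],[[-0.0015,0.014,0.0005],-0.16],[[-0.002,0.0215,0.0005],-0.26],[[-0.0015,0.0285,0.0005],-0.36],[[0,0.036,0.0005],-0.46],[[0.002,0.043,0.0005],-0.56],[[0.0045,0.05,0.0005],-0.66],[[0.008,0.0565,0.0005],-0.76]]}}

```text
clock: 11.75
position: [0.4818, -0.0342, 0.2046]
ee_rot: [0.952, 0.305, -0.001, -0.0]
ft_force: [-4.3, 2.3, 0.5]
grip_width: 0.002
```

```bash
python3 - <<'E'
from plan import *
from h import *
show()
p,d=manip.camera("side"); cv2.imwrite("pics/si8.png",p[170:330,240:460,::-1].repeat(3,0).repeat(3,1))
rows([vent(t) for t in (.9,1.0,1.1,1.2,1.3,1.4,1.5,1.54)])
E
```

```text
t 11.75 pos [ 0.4818 -0.0342  0.2046] xang 35.51 zax [-1.9e-03  3.0e-04 -1.0e+00] F [-4.3  2.3  0.5] q [ 0.81  0.11 -0.87  1.82  0.09  1.25  0.53] w 0.002
[[-0.0012, 0.0073, -0.0004], -0.096]
[[-0.002, 0.0146, -0.0004], -0.196]
[[-0.002, 0.0221, -0.0004], -0.296]
[[-0.0012, 0.0294, -0.0005], -0.396]
[[0.0002, 0.0367, -0.0005], -0.496]
[[0.0024, 0.0438, -0.0005], -0.596]
[[0.0053, 0.0506, -0.0005], -0.696]
[[0.0067, 0.0533, -0.0005], -0.736]
```

View pics/si8.png

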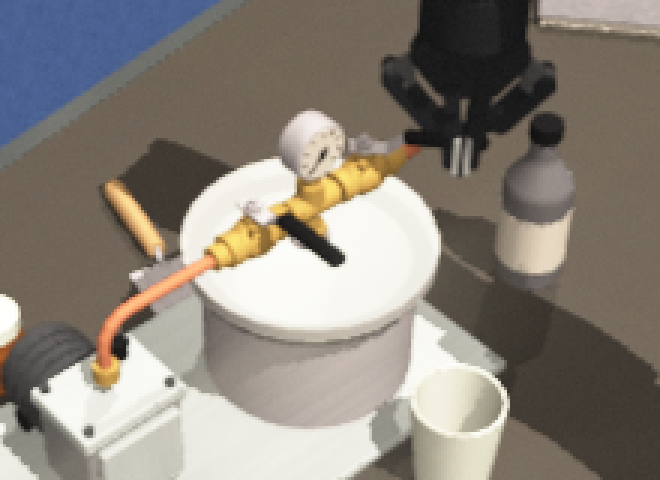

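The vent lever is about half way round, with the finger on its -x side and about 5 N of force. Continuing.

Emit:
{"op": "send_rows", "data": {"steps": [[[-0.001,0.007,0],-0.1],[[-0.002,0.0145,0],-0.2],[[-0.002,0.022,0],-0.3],[[-0.001,0.0295,0],-0.4],[[0,0.0365,0],-0.5],[[0.0025,0.044,0],-0.6],[[0.0055,0.0505,0],-0.7],[[0.0065,0.0535,0],-0.74]]}}

```text
clock: 12.8
position: [0.5184, -0.0748, 0.2045]
ee_rot: [0.779, 0.627, -0.001, -0.0]
ft_force: [-4.2, 0.2, 1.4]
grip_width: 0.001
```

```bash
python3 - <<'E'
from plan import *
from h import *
show()
p,d=manip.camera("side"); cv2.imwrite("pics/si9.png",p[170:330,240:460,::-1].repeat(3,0).repeat(3,1))
rows([vent(1.571),vent(1.571,-.004)])
E
```

```text
t 12.8 pos [ 0.5184 -0.0748  0.2045] xang 77.69 zax [-0.0016 -0.     -1.    ] F [-4.2  0.2  1.4] q [ 0.86  0.23 -0.9   1.73  0.19  1.28  1.27] w 0.001
[[-0.0002, 0.0024, -0.0005], -0.033]
[[-0.0001, 0.0064, -0.0005], -0.033]
```

View pics/si9.png

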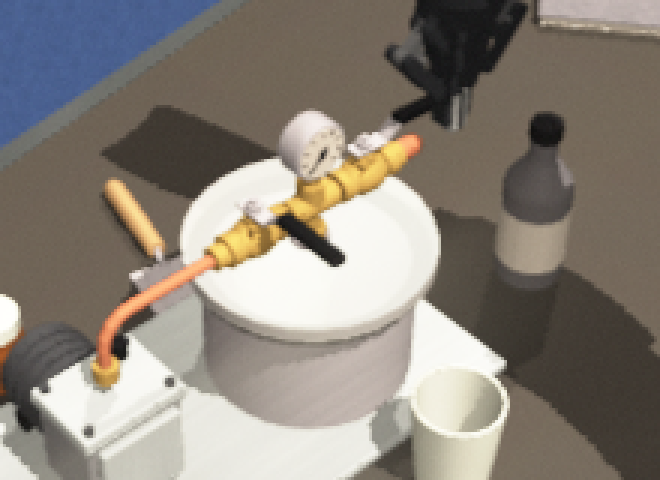

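The lever is nearly in line. I'll nudge to the stop.

Emit:
{"op": "send_rows", "data": {"steps": [[[0,0.001,0],-0.03],[[0,0.002,0],-0.03],[[0,0.003,0],-0.03],[[0,0.004,0],-0.03],[[0,0.005,0],-0.03],[[0,0.005,0],-0.03],[[0,0.005,0],-0.03],[[0,0.005,0],-0.03]]}}

```text
clock: 13.85
position: [0.5234, -0.0757, 0.2047]
ee_rot: [0.769, 0.639, -0.0, -0.0]
ft_force: [-7.1, -1.8, -0.2]
grip_width: -0.003
```

```bash
python3 - <<'E'
from plan import *
show()
E
```

```text
t 13.85 pos [ 0.5234 -0.0757  0.2047] xang 79.39 zax [-8.e-04 -3.e-04 -1.e+00] F [-7.1 -1.8 -0.2] q [ 0.85  0.25 -0.9   1.71  0.2   1.28  1.29] w -0.003
```

Emit:
{"op": "send_rows", "data": {"steps": [[[0,0.001,0],0],[[0,0.002,0],0],[[0,0.002,0],0],[[0,0.002,0],0],[[0,0.002,0],0],[[0,0.002,0],0],[[0,0.002,0],0],[[0,0.002,0],0]]}}

```text
clock: 14.85
position: [0.5237, -0.0758, 0.2045]
ee_rot: [0.769, 0.639, -0.002, -0.001]
ft_force: [-16.2, -0.7, 7.3]
grip_width: 0.003
```

```bash
python3 - <<'E'
from plan import *
show()
E
```

```text
t 14.85 pos [ 0.5237 -0.0758  0.2045] xang 79.41 zax [-4.9e-03 -4.0e-04 -1.0e+00] F [-16.2  -0.7   7.3] q [ 0.85  0.25 -0.9   1.71  0.21  1.28  1.29] w 0.003
```

Force rose to 16 N with no travel, so this is the stop. Backing off and lifting clear.

Emit:
{"op": "send_rows", "data": {"steps": [[[0,-0.015,0],0],[[0,-0.03,0],0],[[0,-0.03,-0.05],0],[[0,-0.03,-0.1],0],[[0,-0.03,-0.15],0],[[-0.02,-0.06,-0.18],0],[[0.03,-0.07,-0.18],0],[[0.03,-0.07,-0.18],0]]}}

```text
clock: 15.85
position: [0.4631, -0.0292, 0.3862]
ee_rot: [0.767, 0.641, 0.001, 0.002]
ft_force: [0.7, -0.4, -0.0]
grip_width: -0.002
```

```bash
python3 - <<'E'
from plan import *
from h import *
show()
p,d=manip.camera("side"); cv2.imwrite("pics/si10.png",p[170:370,220:470,::-1].repeat(3,0).repeat(3,1)); np.savez("si10.npz",p=p)
p,d=manip.camera("scene"); cv2.imwrite("pics/sc10.png",p[140:400,200:480,::-1].repeat(2,0).repeat(2,1))
o=manip.get_obs();p,d=manip.camera("wrist"); cv2.imwrite("pics/w10.png",p[:,:,::-1]); np.savez("w10.npz",p=p,pos=o["position"],q=o["ee_rot"])
E
```

```text
t 15.85 pos [ 0.4631 -0.0292  0.3862] xang 79.76 zax [ 0.0041 -0.001  -1.    ] F [ 0.7 -0.4 -0. ] q [ 0.96 -0.04 -0.95  1.55 -0.03  1.61  1.4 ] w -0.002
```

View pics/si10.png

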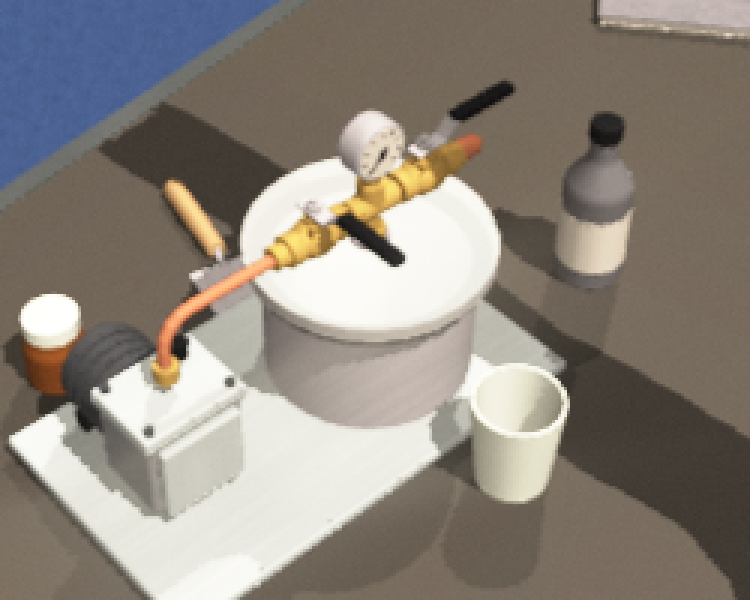

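View pics/sc10.png

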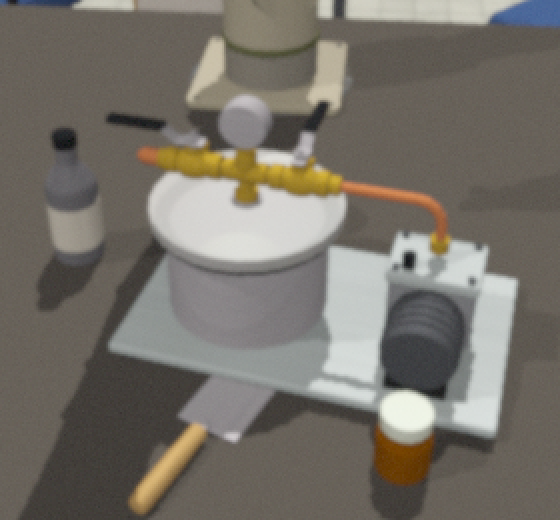

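View pics/w10.png

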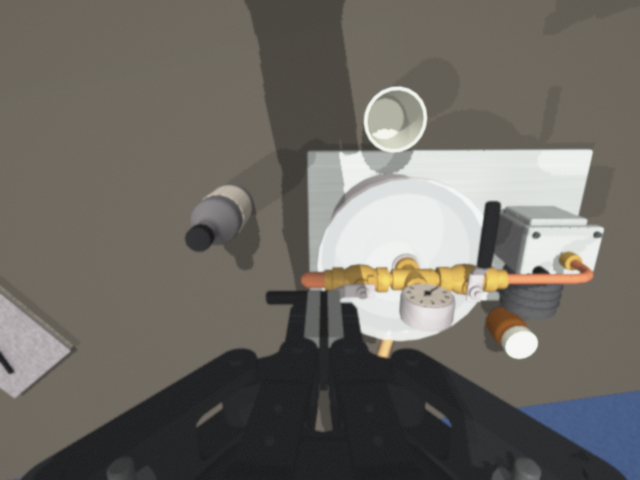

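Both levers look right: pump across, vent in line over the silencer. I'll check the angles numerically and check that nothing shifted.

```bash
python3 - <<'E'
from plan import *
from h import *
p=np.load("si10.npz")["p"]
for n,b in (("pump",(328,236,358,262)),("vent",(366,192,396,214))):
    e=ends(p,b); P=[onz("side",x,.218)[:2] for x in e]; 
    piv=PP if n=="pump" else PV
    P=sorted(P,key=lambda q:np.linalg.norm(q-piv)); D=P[1]-P[0]; L=D/np.linalg.norm(D)
    th=np.arctan2(-L@X,L@Y) if n=="pump" else np.arctan2(-L@Y,-L@X)
    print(n,np.round(P,4).tolist(),np.linalg.norm(D).round(4),"angle",round(th,3))
z=np.load("side0.npz")["p"]
a=cv2.cvtColor(z,cv2.COLOR_RGB2GRAY);b=cv2.cvtColor(p,cv2.COLOR_RGB2GRAY)
for n,(x0,y0,x1,y1) in dict(cup=(372,288,412,338),bottle=(403,205,434,266),jar=(225,268,249,302),spat=(272,228,300,262),base=(225,290,300,375)).items():
    r=cv2.matchTemplate(b[y0-8:y1+8,x0-8:x1+8],a[y0:y1,x0:x1],cv2.TM_CCOEFF_NORMED); m=cv2.minMaxLoc(r); print(n,np.array(m[3])-8,round(m[1],2))
show()
E
```

```text
pump [[0.5407, 0.1048], [0.4804, 0.115]] 0.0611 angle 1.585
vent [[0.5468, -0.0389], [0.5345, -0.1008]] 0.0631 angle 1.556
cup [0 0] 0.94
bottle [0 0] 0.88
jar [0 0] 1.0
spat [0 0] 0.89
base [0 0] 1.0
t 16.0 pos [ 0.4628 -0.0336  0.385 ] xang 79.44 zax [ 1.2e-03 -3.0e-04 -1.0e+00] F [-0.7 -0.6 -0.9] q [ 0.96 -0.03 -0.94  1.55 -0.03  1.61  1.41] w 0.006
```

```bash
python3 - <<'E'
from workcell import manip
print(manip.hand_in())
E
```

```text
the job is handed in; nothing more can be done
None
```

I shut the pump valve first and then opened the vent valve, and handed the job in at about 16 s; no verdict was reported. I pushed each lever round from the side with the shut fingertips, on an arc about its pivot. At each stop the force rose with no further travel, to 12 N on the pump lever and 16 N on the vent lever.

**Last checks, from the side view:**
- **Levers:** the pump lever reads 1.585 rad and the vent lever 1.556 rad, both at their stops within measuring error.
- **Station and bystanders:** the base plate, cup, bottle, jar and spatula show no shift in pixels from the start.
- **Arm:** the fingertips are at z 0.385 m with about 1 N on the sensor, which is noise level, and clear of everything.

**One disagreement:** a mid-run check of the pump lever in the scene view was 0.05 to 0.5 rad off, depending on the threshold. Its colour mask had picked up other dark pixels, so I relied on the clean side view and the felt stop.

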